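# Hang the sun headband on the drying rail and hold the air on

## Robot

A 7-joint arm with a two-finger parallel gripper is mounted at the origin on the work surface. World frame = base frame: x ahead of the robot, y to its left, z up, the work surface at z = 0. Lengths are in m, angles in degrees, forces in N, time in s.
With the tool pointing down it reaches from about 0.425 to 0.875 m from the base axis. Payload 8.4 kg.
Tool frame: the origin (TCP) lies where the fingers leave the gripper's body, on its centre line; the fingertips stand 70 mm ahead of it and the grasp point (between the pads) lies 51 mm ahead of it (pinch_z is the distance from the TCP to the grasp point, in m); z points along the fingers, x is the direction in which the jaws open and shut, and the axes are right-handed (so a half turn about z gives the same grasp; the last joint's range is limited). The gripper opens to 87 mm and grips with 3 to 60 N. Pads are 19 mm wide; open, the fingers measure 117 mm over their backs; the gripper's body (75 mm by 190 mm) begins 51 mm behind the grasp point.
Start: joints at [63.243, 19.091, 2.286, 83.961, -0.768, 76.965, -3.352], TCP at [0.234, -0.607, 0.292] pointing down, gripper open.
Joint ranges: [-147.57, 147.57], [-21.85, 119.76], [-74.77, 79.35], [14.55, 137.4], [-85.83, 265.84], [4.83, 119.75], [-152.11, 152.11]. Speed limits (degrees/s): [127.2, 127.2, 159.86, 159.86, 180, 180, 180].

## Interface

Orientations are given as [roll, pitch, yaw] about the fixed x, y, z axes, in that order (R = Rz(yaw) Ry(pitch) Rx(roll)).
In Python, from station import * gives the robot as it stands. The module is installed in compiled form; this text tells all that it offers.
- The arm moves only by the tool apply_moves, never from a script. Its argument "series" is a list that holds one entry, the list of rows, each a list of 5 numbers: the shift along the world's x, y, z in mm, then the turn about the world's z in degrees, then the opening in per cent of the stroke, from 0 (shut) to 100 (fully open). A call has 1 to 12 rows; each row shifts and turns the commanded pose from where the row before left it; what a row does not reach is not made up. A row lasts 1/12 s, in which the tool goes at most 41.7 mm and 7.16 degrees, less where a joint would pass 70% of its speed; a pose out of reach is approached as far as the arm can. A call is refused whole if a number of a shift passes 41.7 or a number of a turn 7.16, either way. A call with a gripper value outside its range is refused whole. The fingers move at their own pace and stop on an object; the grip force is fixed at half the most. Time passes only in rows, so rows that do not move let the fingers close. It gives the time, the measured TCP pose, the force and the opening at its end, in the units of the state.
- read_state(): the state, without advancing time (a new reading comes with each control period).
- capture(name): name is "side" or "top"; returns the picture (384x512x3 uint8, red, green, blue); there is no depth.
- get_calibration(name): a dict with "camera_matrix" (3x3 intrinsics, pixels), "R" (3x3) and "t" (3): a world point X has camera coordinates R X + t. Camera axes: x right, y down, z forward; pixel columns grow to the right and rows downward; lengths in m; the calibration is good to about 2 mm. A picture is of the moment at which its call begins. get_calibration takes no time and is no camera call.
- close_job(): hands the job in, once; it reports no verdict.
The state is a dict: "time_s": time; "joint_pos": joint angles; "qd": joint speeds; "effort": joint torques, N m; "position": TCP position; "orientation": TCP orientation; "force": force on the tool from outside, world axes, zero at the start; "wrist_torque": the same for the moment, N m; "gripper_width": opening from 0.0 (shut) to 1.0 (fully open).
Only numpy, scipy, OpenCV 4.12 (cv2) and the standard library are available. Lean on these libraries where they do the work, as an engineer would, in place of code of your own. Each camera call takes 0.05 s, during which the arm holds its last target.

## Task

Dry the freshly painted gold sun headband: lift it by its sun and lower it gently, without dropping it, over the black rubber sleeve in the middle of the drying rail so that it hangs there squarely across the rail, one end on each side, and let go of it. Then flip the red safety catch on the air valve fully clear of the lever, and only then pull the black T-handled spring lever all the way towards the front of the valve and keep it there: finish while still holding the lever fully pulled. Leave the silver headband, the mask, the jars, the cup and the brush where they are.

Things in the scene. Friction and masses are not known exactly. Their poses are not given: they have to be found in the camera images.
- gold_headband: Gold sun headband, loose, 140 g, standing on its two ends: dark red rigid band 28 mm wide, 4 mm thick, bent to an upside-down U, 130 mm wide inside, black end pads 44 x 12 x 18 mm (142 mm over both), gold sun on top. Origin: midway between the ends, at their underside. Own z up, y across the U from end to end, x along the band's width (through the sun's thickness). Front and back alike.
- gold_sun (a point): Centre of the gold sun, 165 mm above the headband's origin: a disc 48 mm across, 16 mm thick (along the headband's x) on a star 10 mm thick whose points reach 37 mm from this point. Grip its two faces from above. The band's top lies 38 mm below.
- gold_arch (a point): Underside of the middle of the headband's arch, 123 mm above its origin: the spot that rests on the rail (42 mm below the sun's centre). The centre of mass is about 40 mm lower, so it hangs stably.
- rail_stand: Drying rail, fixed to the table: base plate 90 x 370 x 10 mm, two posts 150 mm either side of the middle, between them a level round steel bar 16 mm thick along own y, axis 155 mm above the table. Origin: centre of the plate's underside; z up. At its own +y end stands a brass air nozzle on a pipe (y 172 mm, top 217 mm up), pointing along the bar, its mouth at y 133 mm, 207 mm up.
- rail_sleeve (a point): Middle of the bar, on its axis, 155 mm above the table: centre of the black rubber sleeve, 20 mm thick (top 165 mm up) and 100 mm long along the rail stand's y. Turns with the rail stand.
- valve_stand: Spring-return air valve, fixed to the table: blue body on a grey base plate 120 x 100 x 12 mm. Origin: centre of the plate's underside. Own -x is its front, to which the lever is pulled; own +x its back, +y its left, z up.
- lever_pivot (a point): Pivot of the lever: an axis along the valve stand's y, 75 mm straight above its origin.
- lever_handle (a point): Centre of the lever's black T-handle: a round bar 26 mm thick, 70 mm long (along the valve's y), square across the top of a flat stem 12 mm wide (y) and 8 mm thick, 130 mm from the pivot. At rest the lever leans 0.35 rad to the back (this point 45 mm behind the pivot, 197 mm above the table); fully pulled, 0.50 rad to the front (62 mm in front, 189 mm above the table).
- valve_lever (a joint): Lever angle: 0 at rest to 0.85 rad fully pulled (stop), growing as it comes to the front. A spring drives it back to 0: about 3 N at the handle to start it, 7.5 N at the stop. While the catch is on, its bar stops the lever within about 0.1 rad.
- catch_hinge (a point): Hinge of the red catch: an axis along the valve stand's x, at (-2, -30, 112) mm in the valve stand's frame.
- catch_tab (a point): Point on the catch's red thumb tab, 70 mm from the hinge (flat tab 85 mm long, 22 wide, 5 thick). Catch on: the tab sticks out to the valve's right (own -y) and up at 40 degrees, this point 54 mm outside the hinge, 157 mm above the table. Fully flipped: 37 degrees below level, point 56 mm outside the hinge, 70 mm above the table. Free space beneath.
- safety_catch (a joint): Catch angle: 0 (on; may start up to 0.15) to 1.35 rad (fully flipped, stop). Press its tab down to flip it, 1 to 2 N at 55 mm outside the hinge: its bar, level in front of the lever's stem when on, swings up beside the stem. It stays where it is left; from about 1.05 rad the lever can pass.
- silver_headband: Silver moon headband, loose, a bystander: the same band in dark blue, with a silver disc 62 mm across and 16 mm thick on top, up to 196 mm high. Origin midway between its ends, at their underside.
- white_mask: White half mask, loose, a bystander, lying face up, 105 x 144 mm and about 68 mm high. Origin at the centre of its underside.
- red_jar: Red paint jar with brass lid, 42 mm across, 50 mm high, loose, a bystander. Origin at the centre of its underside.
- blue_jar: Blue paint jar, same size, loose, a bystander. Origin at the centre of its underside.
- green_jar: Green paint jar, same size, loose, a bystander. Origin at the centre of its underside.
- water_cup: Blue water cup, 72 mm across, 85 mm high, loose, a bystander behind the stands. Origin at the centre of its underside.
- paint_brush: Paint brush lying flat behind the stands, loose, a bystander. Origin at the middle of its underside.
Things that resemble listed ones, but are neither listed nor needed, are in the scene too. Leave any purple or turquoise look-alike of the gold_headband alone.

How it is judged (in metres and radians):
On the way, in this order (a step that is already met when the one before it is completed fails the run):
1. the gold headband hangs over the rubber sleeve, straddling the rail, let go and at rest (contact force between gold_headband and rail_stand above 0.4 N and contact force between gold_headband and the arm below 0.05 N and contact force between gold_headband and the fingers below 0.05 N and y of gold_headband in the frame of rail_sleeve between -0.05 and 0.05 m and height (world z) of gold_headband between 0.03 and 0.06 m and angle between gold_headband's own z axis and vertical below 0.3 rad and angle between the x axis of gold_headband and the y axis of rail_sleeve, either way round below 0.5 rad and linear speed of gold_headband below 0.05 m/s), for 0.2 s.
2. the safety catch is flipped clear of the lever (value of joint safety_catch above 1.15 rad and value of joint valve_lever below 0.2 rad), for 0.1 s.
3. the lever is pulled all the way (value of joint valve_lever above 0.73 rad), for 0.3 s.
At the end, for the whole second after the job is handed in: Fingers hold the lever pulled past 0.73 of 0.85 rad (over 2 N on it); the catch is flipped past 1.15 rad; the gold headband hangs at rest straddling the rail, within 50 mm of the sleeve's middle, square to it within 0.5 rad, leaning under 0.3 rad, not touched by the robot (all of step 1 and value of joint valve_lever above 0.73 rad and contact force between the fingers and valve_lever above 2 N and value of joint safety_catch above 1.15 rad); the arm keeps its last pose, push and grip.
It fails at once if the gold headband is dropped (linear speed of gold_headband above 0.5 m/s and contact force between gold_headband and the fingers below 0.05 N).
It fails at once if the lever is pulled before the catch is clear (value of joint safety_catch below 0.9 rad and value of joint valve_lever above 0.25 rad).
It fails at once if a bystander is moved by more than 30 mm (distance of any of silver_headband, white_mask, red_jar, blue_jar, green_jar, water_cup, paint_brush from where it was at the start of the episode above 0.03 m).
It also fails if it takes over 72 s, if anything falls off the work surface, if the arm or the gripper's body presses on something with over 40 N, if the wrist force passes 120 N, or if a joint passes its speed limit or range.

## Working session

There is one attempt and no reset: what is moved stays moved. The work goes in short steps, Python scripts to look and compute and a tool call to move; the robot and the scene stay as the last step left them, time stands still between calls to the robot, and variables do not carry over. Pictures are saved under pics/ and viewed, and the job is handed in when it is done.

Besides the shell and the picture viewer there is one more tool, called after "Request:" as name(argument=value, ...) on one line, values as JSON. apply_moves: Moves the arm, as the interface text tells. Its arguments: {"type":"object","properties":{"series":{"type":"array","items":{"type":"array","items":{"type":"array","items":{"type":"number"}}}}},"required":["series"]}

```bash
mkdir -p pics; python3 - <<'E'
from station import *
import cv2
s=read_state();print({k:s[k] for k in('time_s','position','orientation','force','gripper_width')})
for n in('side','top'):
    im=capture(n);cv2.imwrite(f'pics/{n}0.png',im[:,:,::-1]);c=get_calibration(n);print(n,c)
E
```

```text
{'time_s': 0.0, 'position': array([ 0.23357898, -0.60618422,  0.29135619]), 'orientation': array([ 1.79994544e+02,  9.45872353e-02, -6.89275428e+01]), 'force': array([ 0.70091997,  0.69264068, -0.16211708]), 'gripper_width': 0.9982635895651218}
side {'camera_matrix': array([[434.06878244,   0.        , 265.26683102],
       [  0.        , 434.06878244, 189.70134078],
       [  0.        ,   0.        ,   1.        ]]), 'R': array([[-0.69444254, -0.71924929,  0.02073695],
       [-0.42072825,  0.38250055, -0.82260626],
       [ 0.58372708, -0.5799774 , -0.56823315]]), 't': array([0.39601387, 0.31007727, 0.93392413])}
top {'camera_matrix': array([[480.16437027,   0.        , 257.60331435],
       [  0.        , 480.16437027, 188.19439814],
       [  0.        ,   0.        ,   1.        ]]), 'R': array([[-0.01492859, -0.99975187,  0.01653273],
       [-0.99107909,  0.01260502, -0.13267762],
       [ 0.1324363 , -0.01836594, -0.99102135]]), 't': array([0.02799448, 0.53279126, 1.53126512])}
```

View pics/side0.png

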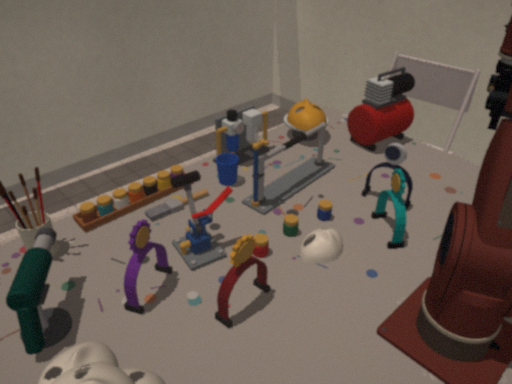

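View pics/top0.png

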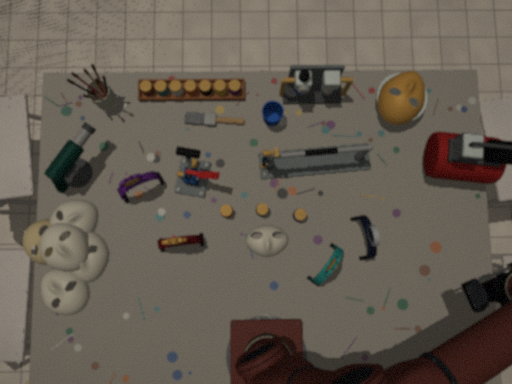

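Candidates: side (243,250)/top (181,242) is a dark red band with a gold sun. Side (143,235)/top (140,183) is purple and side (397,182)/top (327,265) is turquoise, so both are look-alikes. Side (388,180)/top (366,238) is the dark blue band with the silver disc. The dark red one fits the description, and I'll confirm it in an enlarged crop.

```bash
python3 - <<'E'
import cv2,numpy as np
s=cv2.imread('pics/side0.png');t=cv2.imread('pics/top0.png')
a=cv2.resize(s[160:330,110:290],None,fx=4,fy=4,interpolation=2)[:600,:]
a=cv2.convertScaleAbs(a,alpha=1.6);cv2.imwrite('pics/c1.png',cv2.resize(a,(700,590)))
b=cv2.convertScaleAbs(cv2.resize(t[130:260,100:400],None,fx=2.66,fy=2.66,interpolation=2),alpha=1.8);cv2.imwrite('pics/c2.png',b)
d=cv2.convertScaleAbs(cv2.resize(t[140:255,140:225],None,fx=5,fy=5,interpolation=2),alpha=1.8);cv2.imwrite('pics/c3.png',d)
E
```

```text
(no output)
```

View pics/c1.png

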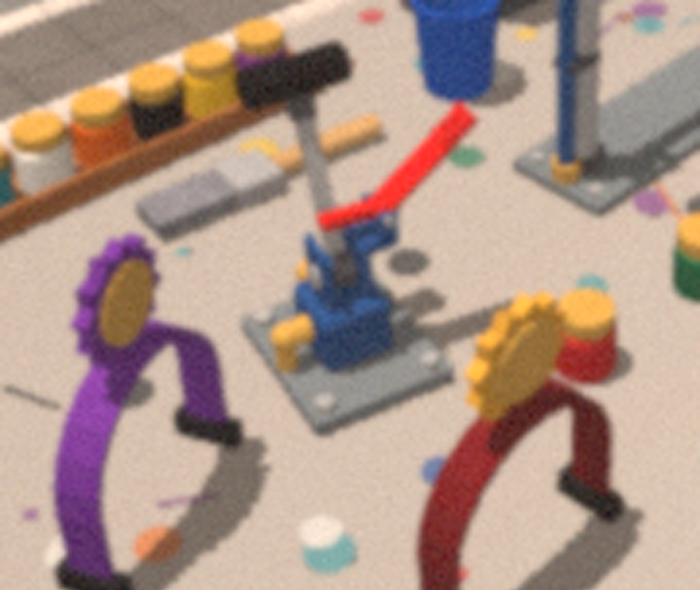

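View pics/c2.png

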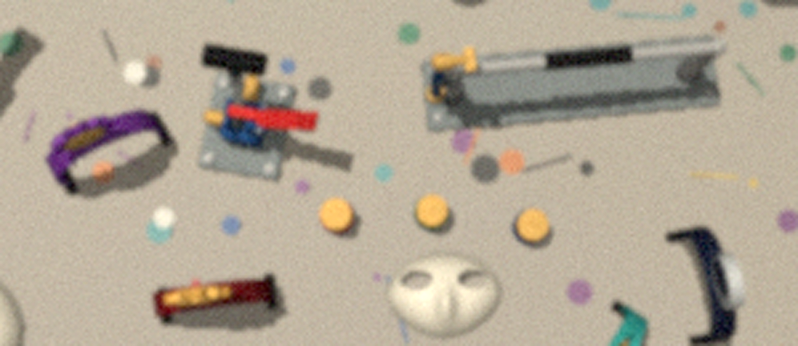

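View pics/c3.png

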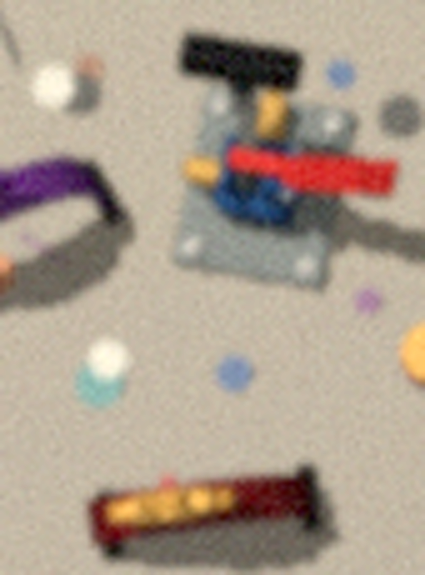

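The crop confirms the target: a dark red band with a gold sun at crop c1 (515,355) / c3 (170,505). Now I'll measure it.

```bash
cat > h.py <<'E'
import cv2,numpy as np
from station import *
def ray(n,u,v):
    c=get_calibration(n);d=c['R'].T@np.linalg.inv(c['camera_matrix'])@[u,v,1];return -c['R'].T@c['t'],d
def onz(n,u,v,z):
    o,d=ray(n,u,v);return o+d*(z-o[2])/d[2]
def tri(pt,ps):
    (a,d),(b,e)=ray('top',*pt),ray('side',*ps);k=np.linalg.lstsq(np.c_[d,-e],b-a,rcond=None)[0]
    p,q=a+k[0]*d,b+k[1]*e;return (p+q)/2,np.linalg.norm(p-q)
def proj(n,X):
    c=get_calibration(n);x=c['camera_matrix']@(c['R']@np.asarray(X)+c['t']);return x[:2]/x[2]
def blob(im,roi,f):
    x0,y0,x1,y1=roi;h=cv2.cvtColor(im,cv2.COLOR_BGR2HSV)[y0:y1,x0:x1].astype(int)
    m=f(h[...,0],h[...,1],h[...,2]).astype(np.uint8);n,l,s,c=cv2.connectedComponentsWithStats(m)
    i=1+np.argmax(s[1:,4]);pts=np.argwhere(l==i)[:,::-1].astype(np.float32)+[x0,y0]
    r=cv2.minAreaRect(pts.astype(np.float32));return pts,(pts.max(0)+pts.min(0))/2,pts.mean(0),r
gold=lambda h,s,v:(h>12)&(h<30)&(s>120)&(v>60)
red=lambda h,s,v:((h<8)|(h>172))&(s>170)&(v>110)
dred=lambda h,s,v:((h<10)|(h>165))&(s>110)&(v<130)
black=lambda h,s,v:(v<45)
E
python3 - <<'E'
from h import *
S=cv2.imread('pics/side0.png');T=cv2.imread('pics/top0.png')
def sh(k,b):print(k,len(b[0]),'mid',b[1],'mean',b[2].round(1),'rect',np.round(b[3][0],1),np.round(b[3][1],1),round(b[3][2],1), 'min',b[0].min(0),'max',b[0].max(0));return b
st=sh('sunT',blob(T,(155,228,210,255),gold));ss=sh('sunS',blob(S,(222,230,262,275),gold))
print(tri(st[2],ss[2]),onz('top',*st[2],.165))
b=sh('bandT',blob(T,(150,228,212,256),lambda h,s,v:(gold(h,s,v)|dred(h,s,v)|black(h,s,v))))
r=sh('tabT',blob(T,(175,160,225,185),red));q=sh('tabS',blob(S,(185,180,240,225),red))
t=sh('handT',blob(T,(170,140,210,162),black));u=sh('handS',blob(S,(165,165,205,192),black))
print('handle',tri(t[3][0],u[3][0]))
t=sh('slT',blob(T,(295,140,350,160),black));u=sh('slS',blob(S,(265,120,318,165),black))
print('sleeve',tri(t[3][0],u[3][0]),onz('top',*t[3][0],.16))
E
```

```text
sunT 146 mid [173.5 240.5] mean [173.5 240.7] rect [173.6 240.8] [ 6.6 25.3] 83.7 min [161. 237.] max [186. 244.]
sunS 622 mid [245.5 250. ] mean [244.1 248.2] rect [244.3 246.8] [21.2 41.7] 45.0 min [230. 234.] max [261. 266.]
(array([0.36153703, 0.26982164, 0.17206095]), np.float64(0.004487673900776418)) [0.36338285 0.27246595 0.165     ]
bandT 374 mid [181. 242.] mean [181.2 241. ] rect [180.9 241.7] [13.  45.7] 84.1 min [158. 234.] max [204. 250.]
tabT 107 mid [198.5 173.5] mean [200.6 173.5] rect [198.5 173.5] [25.4  5.2] 5.0 min [186. 170.] max [211. 177.]
tabS 222 mid [211. 202.] mean [214.3 203. ] rect [212.7 204.5] [ 9.6 46.4] 51.5 min [192. 187.] max [230. 217.]
handT 176 mid [188. 154.] mean [187.9 152.7] rect [187.4 154.2] [22.5 11.2] 9.5 min [177. 148.] max [199. 160.]
handS 273 mid [184.5 179.5] mean [184.3 179.3] rect [184.9 179.5] [12.3 27.8] 71.6 min [171. 172.] max [198. 187.]
handle (array([0.61566989, 0.22971497, 0.19834361]), np.float64(0.002788952661359413))
slT 174 mid [321.5 151.5] mean [320.9 151.4] rect [321.3 151.4] [ 5.5 31.1] 85.2 min [306. 148.] max [337. 155.]
slS 126 mid [296.  139.5] mean [296.2 139.1] rect [294.4 137.8] [10.9 21.9] 66.0 min [286. 132.] max [306. 147.]
sleeve (array([ 0.62578764, -0.17097382,  0.16681733]), np.float64(0.0010662452537960284)) [ 0.62680542 -0.17236284  0.16      ]
```

```bash
python3 - <<'E'
import cv2
s=cv2.imread('pics/side0.png');t=cv2.imread('pics/top0.png')
b=cv2.convertScaleAbs(cv2.resize(t[130:190,245:390],None,fx=5.5,fy=5.5,interpolation=2),alpha=1.8);cv2.imwrite('pics/c4.png',b)
d=cv2.convertScaleAbs(cv2.resize(s[100:220,235:345],None,fx=5,fy=5,interpolation=2),alpha=1.8);cv2.imwrite('pics/c5.png',d)
E
```

```text
(no output)
```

View pics/c4.png

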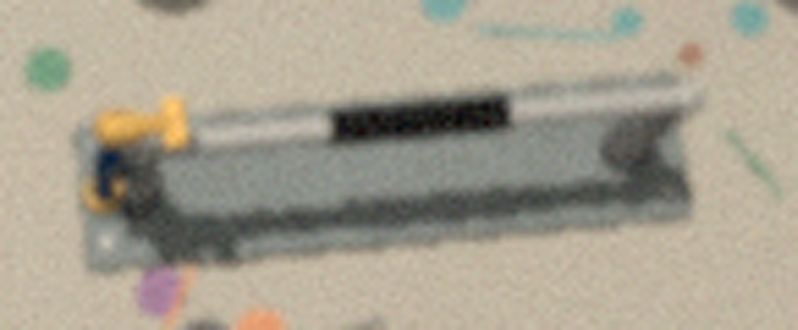

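View pics/c5.png

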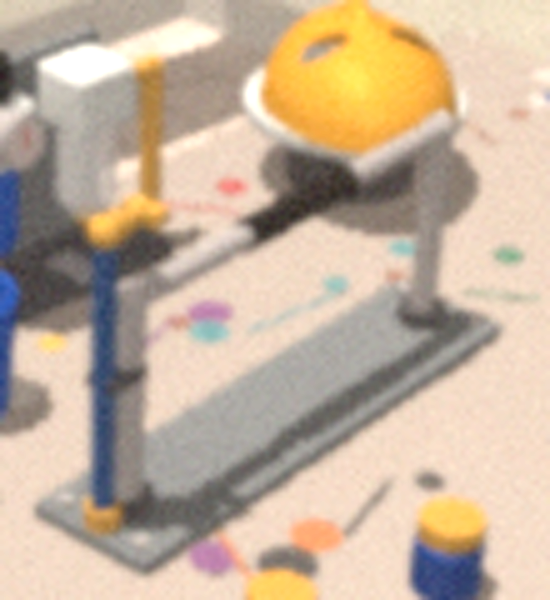

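```bash
python3 - <<'E'
from h import *
c=get_calibration('top');print('topcam',-c['R'].T@c['t'])
B=[onz('top',140+x/5,140+y/5,.015) for x,y in((190,245),(307,265),(218,100),(337,120))]
B=np.array(B);print(B.round(4));o=B.mean(0);print('valve o',o.round(4))
xv=(B[2]-B[0]+B[3]-B[1])/2;yv=(B[0]-B[1]+B[2]-B[3])/2
print('yaw x',np.degrees(np.arctan2(xv[1],xv[0])),np.linalg.norm(xv),'y',np.degrees(np.arctan2(-yv[0],yv[1])),np.linalg.norm(yv))
T=cv2.imread('pics/top0.png')
# sleeve ends
r=blob(T,(295,140,350,160),black);bx=cv2.boxPoints(r[3]);bx=bx[np.argsort(bx[:,0])];l=onz('top',*bx[:2].mean(0),.157);q=onz('top',*bx[2:].mean(0),.157)
d=l-q;print('sleeve',(l+q)/2,'len',np.linalg.norm(d),'yaw',np.degrees(np.arctan2(-d[0],d[1])))
# gold pads
R=onz('top',202.8,239.6,.012);L=onz('top',161.4,244,.012);d=L-R;print('pads',L,R,(L+R)/2,np.linalg.norm(d),'yaw',np.degrees(np.arctan2(-d[0],d[1])))
Ls=onz('side',223,320,.01);Rs=onz('side',263,287,.01);d=Ls-Rs;print('side pads',(Ls+Rs)/2,np.linalg.norm(d),'yaw',np.degrees(np.arctan2(-d[0],d[1])))
s=blob(T,(155,228,210,255),gold);bx=cv2.boxPoints(s[3]);bx=bx[np.argsort(bx[:,0])];l=onz('top',*bx[:2].mean(0),.18);q=onz('top',*bx[2:].mean(0),.18)
d=l-q;print('sun',(l+q)/2,np.linalg.norm(d),'yaw',np.degrees(np.arctan2(-d[0],d[1])))
for X in ((.3634,.2725,.165),):print(proj('side',X),proj('top',X))
E
python3 - <<'E'
import cv2
s=cv2.imread('pics/side0.png');t=cv2.imread('pics/top0.png')
cv2.imwrite('pics/c6.png',cv2.convertScaleAbs(cv2.resize(s[228:330,205:285],None,fx=5.8,fy=5.8,interpolation=2),alpha=1.8))
cv2.imwrite('pics/c7.png',cv2.convertScaleAbs(cv2.resize(t[225:260,150:215],None,fx=12,fy=12,interpolation=2),alpha=2))
E
```

```text
topcam [0.32566111 0.04939481 1.58774308]
[[0.5365 0.2826 0.015 ]
 [0.5222 0.2056 0.015 ]
 [0.6335 0.2647 0.015 ]
 [0.619  0.1858 0.015 ]]
valve o [0.5778 0.2347 0.015 ]
yaw x -11.012622663265827 0.09871113991871065 y -10.434843509529209 0.07926226459939154
sleeve [ 0.62744135 -0.17287206  0.157     ] len 0.09522418356539313 yaw 4.181384625479042
pads [0.35724959 0.33560125 0.012     ] [0.36952803 0.20130279 0.012     ] [0.36338881 0.26845202 0.012     ] 0.13485858432624437 yaw 5.2238298536008685
side pads [0.35826508 0.2722544  0.01      ] 0.12936735772918517 yaw 4.249849285591604
sun [0.36254507 0.26983565 0.18      ] 0.07313389742512906 yaw 5.504711105641454
[241.5208385  250.70941557] [173.49527391 240.66553268]
```

View pics/c6.png

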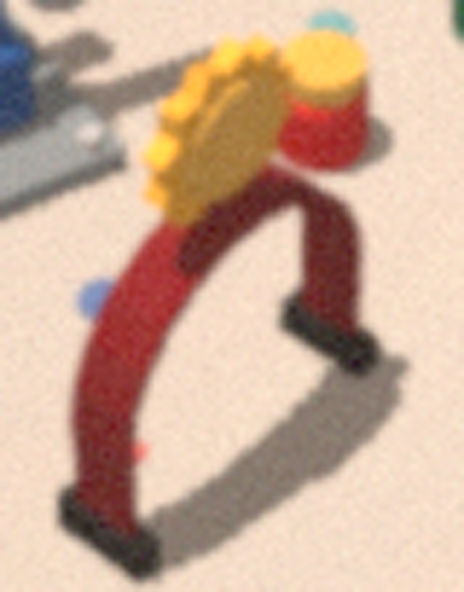

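View pics/c7.png

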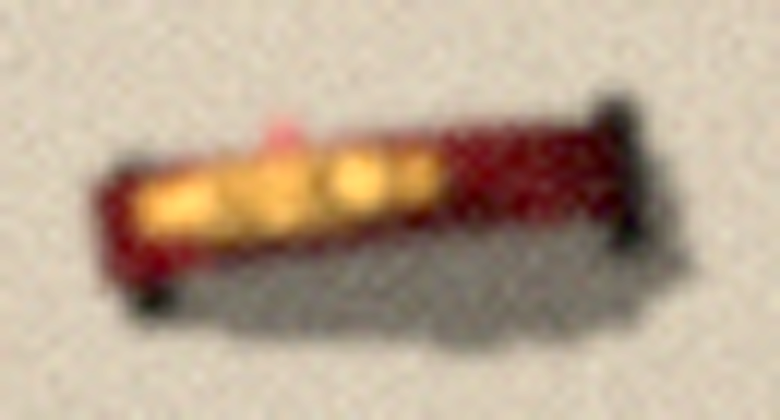

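Measured: gold headband at about (0.362, 0.270) with yaw 5°, sleeve at (0.627, -0.173) with yaw 4°, valve at (0.577, 0.235) with yaw about -10.7°. The sizes and heights are consistent with those given. I'll move in an arc to the gold headband.

Request:
apply_moves(series=[[[10,10,10,6,100],[20,20,10,6,100],[28,25,10,6,100],[28,25,10,6,100],[28,25,10,6,100],[28,25,10,6,100],[28,25,10,6,100],[28,25,10,6,100],[28,25,10,6,100],[28,25,10,6,100],[20,30,0,6,100],[10,32,0,6,100]]])

```text
time_s: 1.1
position: [0.5198, -0.3127, 0.3918]
orientation: [-180.0, -0.0, 3.4]
force: [0.2, 0.5, -1.0]
gripper_width: 1.002
```

Request:
apply_moves(series=[[[5,34,0,2,100],[0,34,0,0,100],[0,34,0,0,100],[0,34,0,0,100],[0,34,0,0,100],[0,34,0,0,100],[0,34,0,0,100],[-5,34,0,0,100],[-10,34,0,0,100],[-15,32,0,0,100],[-15,30,0,0,100],[-15,20,0,0,100]]])

```text
time_s: 2.1
position: [0.4614, 0.0767, 0.392]
orientation: [-180.0, 0.0, 5.2]
force: [0.6, -0.1, 1.2]
gripper_width: 0.998
```

Request:
apply_moves(series=[[[-10,20,0,0,100],[-14,26,0,0,100],[-14,27,0,0,100],[-14,27,0,0,100],[-14,27,-10,0,100],[-14,27,-20,0,100],[-12,22,-25,0,100],[-7,17,-25,0,100],[0,0,-20,0,100],[0,0,0,0,100],[0,0,0,0,100]]])

```text
time_s: 3.02
position: [0.3634, 0.266, 0.2919]
orientation: [180.0, 0.1, 5.1]
force: [1.5, -0.5, -0.6]
gripper_width: 0.999
```

```bash
cat > look.py <<'E'
import sys
from h import *
n=sys.argv[1]
x0,y0,x1,y1=map(int,sys.argv[3:7])
im=capture(n)[:,:,::-1].copy();cv2.imwrite(f'pics/{sys.argv[2]}_full.png',im)
f=min(780/(x1-x0),580/(y1-y0))
cv2.imwrite(f'pics/{sys.argv[2]}.png',cv2.convertScaleAbs(cv2.resize(im[y0:y1,x0:x1],None,fx=f,fy=f,interpolation=2),alpha=1.8))
s=read_state();print(f,s['position'],s['orientation'],s['force'],s['gripper_width'],s['time_s'])
E
python3 look.py side a1 160 130 340 330; python3 look.py top a2 130 200 250 290
```

```text
2.9 [0.36409958 0.26607895 0.29293048] [-1.79996411e+02  9.88863443e-03  5.03203862e+00] [ 0.26785069  0.25954812 -0.23840411] 0.9992468760025773 3.0667
6.444444444444445 [0.36446194 0.26620601 0.29343331] [-1.79972001e+02 -5.46033408e-02  5.00315824e+00] [-0.72968772  0.08833649  0.12474613] 1.0008966717747647 3.1167
```

View pics/a1.png

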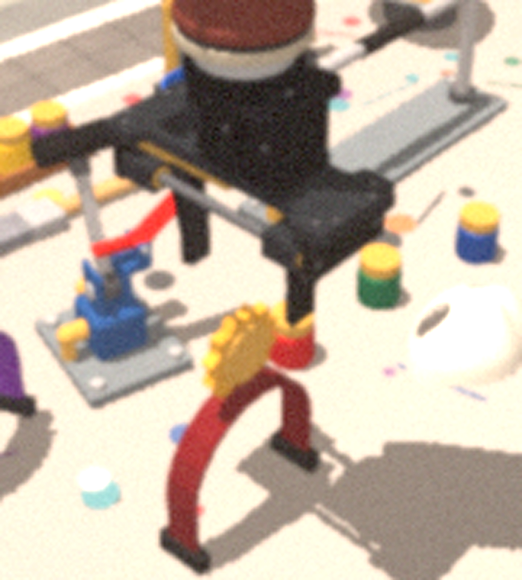

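View pics/a2.png

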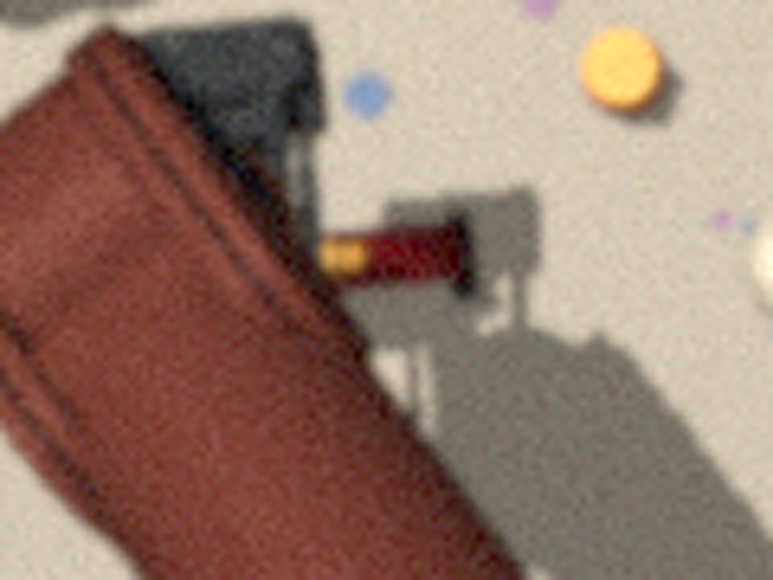

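Sun (side crop 240,350) sits below and between the two fingers (195,260 and 300,320). Lowering and gripping.

Request:
apply_moves(series=[[[-2,4,-15,0,100],[0,0,-20,0,100],[0,0,-20,0,100],[0,0,-15,0,100],[0,0,-7,0,100],[0,0,0,0,60],[0,0,0,0,30],[0,0,0,0,5],[0,0,0,0,5],[0,0,0,0,5],[0,0,0,0,5],[0,0,0,0,5]]])

```text
time_s: 4.12
position: [0.3618, 0.2706, 0.2155]
orientation: [-180.0, -0.0, 5.1]
force: [0.0, -0.5, -0.8]
gripper_width: 0.556
```

```bash
python3 look.py side a3 160 130 340 330
```

```text
2.9 [0.36175182 0.27053644 0.2154438 ] [-1.79998681e+02 -1.53463744e-02  5.07183930e+00] [-0.14402013 -0.2986062  -0.52340222] 0.509628117865084 4.1667
```

View pics/a3.png

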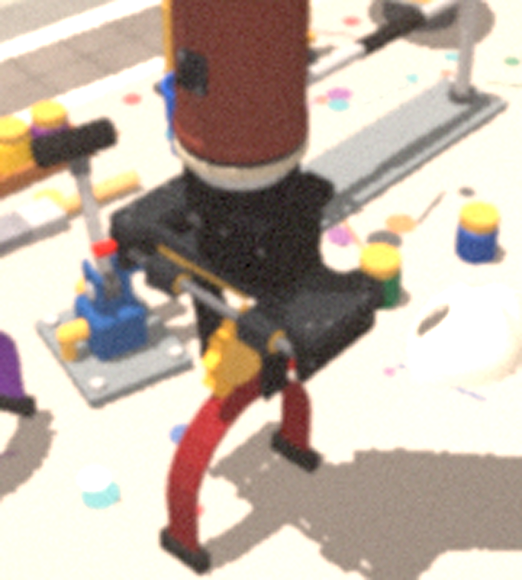

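The fingers stand either side of the sun and are still closing.

Request:
apply_moves(series=[[[0,0,0,0,5],[0,0,0,0,5],[0,0,0,0,5],[0,0,0,0,5],[0,0,0,0,5],[0,0,0,0,5],[0,0,0,0,5],[0,0,0,0,5],[0,0,0,0,5],[0,0,0,0,5]]])

```text
time_s: 5.0
position: [0.3617, 0.2705, 0.2152]
orientation: [180.0, 0.0, 5.1]
force: [-0.7, 0.3, -1.3]
gripper_width: 0.182
```

The opening of 0.182 means 16 mm, so the sun is gripped. Lifting straight up.

Request:
apply_moves(series=[[[0,0,5,0,5],[0,0,10,0,5],[0,0,18,0,5],[3,0,22,0,5],[5,0,22,0,5],[5,0,22,0,5],[5,0,22,0,5],[5,0,22,0,5],[5,0,22,0,5],[5,0,22,0,5],[5,0,18,0,5],[5,0,10,0,5]]])

```text
time_s: 6.0
position: [0.405, 0.2709, 0.4335]
orientation: [-179.9, -0.2, 5.1]
force: [0.8, 0.0, -2.0]
gripper_width: 0.178
```

```bash
python3 look.py side a4 130 50 340 330
```

```text
2.0714285714285716 [0.40608833 0.27071155 0.43429614] [-179.90158856   -0.24193287    5.03043214] [ 0.10998126 -1.88882762 -0.66023056] 0.18336203911798388 6.05
```

View pics/a4.png

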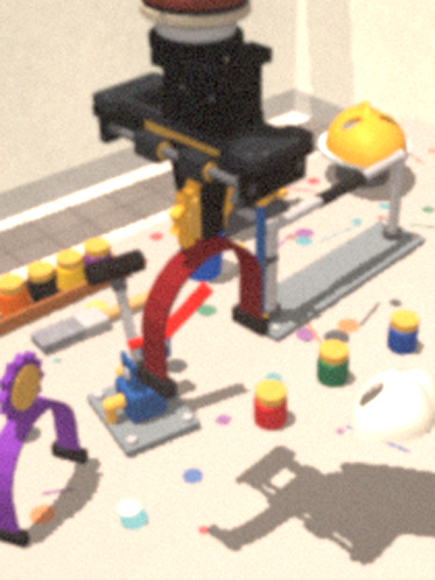

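Lifted cleanly. Now carrying it round to the rail while turning.

Request:
apply_moves(series=[[[2,-8,3,-2,5],[4,-16,3,-4,5],[4,-20,3,-4,5],[4,-20,3,-4,5],[4,-20,3,-4,5],[4,-20,3,-4,5],[4,-20,3,-4,5],[4,-20,3,-4,5],[4,-20,2,-4,5],[4,-20,0,-4,5],[4,-20,0,-4,5],[4,-20,0,-4,5]]])

```text
time_s: 7.05
position: [0.4507, 0.0446, 0.4563]
orientation: [180.0, 0.0, -41.3]
force: [0.5, -0.1, -2.2]
gripper_width: 0.184
```

Request:
apply_moves(series=[[[4,-20,0,-4,5],[4,-20,0,-4,5],[4,-20,0,-4,5],[4,-20,0,-4,5],[4,-20,0,-4,5],[6,-20,0,-4,5],[6,-20,0,-4,5],[6,-20,0,-4,5],[6,-20,0,-4,5],[6,-20,0,-4,5],[6,-14,0,-4,5],[5,-6,0,-1,5]]])

```text
time_s: 8.05
position: [0.5113, -0.1771, 0.4556]
orientation: [179.9, 0.0, -86.5]
force: [-0.5, 0.5, -1.4]
gripper_width: 0.183
```

Now forward over the bar, then settle and look.

Request:
apply_moves(series=[[[6,2,0,0,5],[12,2,0,0,5],[16,0,0,0,5],[18,0,0,0,5],[18,0,0,0,5],[18,0,0,0,5],[15,0,0,0,5],[9,0,0,0,5],[4,0,0,0,5],[0,0,0,0,5],[0,0,0,0,5]]])

```text
time_s: 8.97
position: [0.6275, -0.1689, 0.4564]
orientation: [180.0, 0.0, -85.9]
force: [0.3, -0.8, -1.7]
gripper_width: 0.183
```

```bash
python3 look.py side a5 200 20 400 220;python3 look.py top a6 230 100 400 230
```

```text
2.9 [ 0.62729016 -0.16920254  0.45663046] [-1.79989061e+02 -7.18545464e-03 -8.59008429e+01] [-0.28937848 -0.45736004 -1.20595001] 0.17574541026834634 9.0167
4.461538461538462 [ 0.62717932 -0.16941058  0.45678971] [-1.79976104e+02 -2.29017920e-02 -8.59263095e+01] [ 0.21381773 -0.25141473 -1.14072137] 0.1836948791620657 9.0667
```

View pics/a5.png

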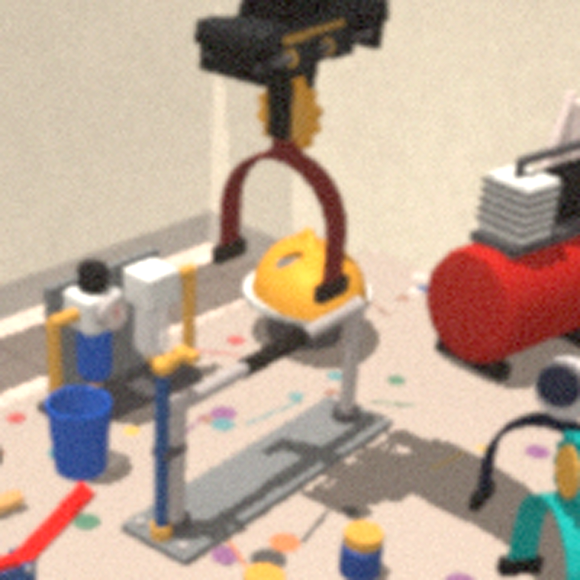

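View pics/a6.png

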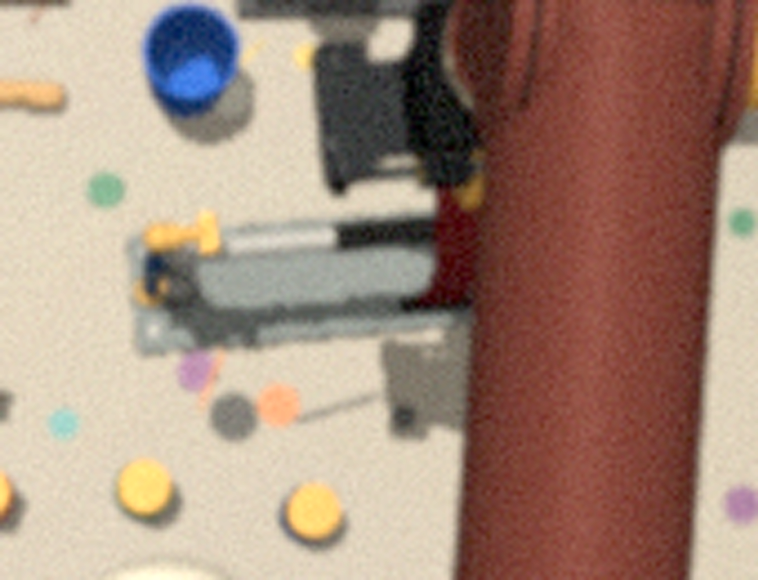

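```bash
python3 - <<'E'
from h import *
a=onz('side',279.3,105.5,.25);b=onz('side',314.8,120,.25);print(a,b,(a+b)/2,np.linalg.norm(a-b))
E
```

```text
[ 0.69158565 -0.16805191  0.25      ] [ 0.5560112  -0.17198722  0.25      ] [ 0.62379842 -0.17001956  0.25      ] 0.13563156209349791
```

The pad midpoint is (0.624, -0.170) against the sleeve's (0.627, -0.173), so it is aligned. Lowering to about 5 mm above contact.

Request:
apply_moves(series=[[[1,-2,-8,0,5],[1,-1,-16,0,5],[0,0,-22,0,5],[0,0,-24,0,5],[0,0,-24,0,5],[0,0,-24,0,5],[0,0,-24,0,5],[0,0,-20,0,5],[0,0,-15,0,5],[0,0,-10,0,5],[0,0,-6,0,5],[0,0,0,0,5]]])

```text
time_s: 10.07
position: [0.6291, -0.1727, 0.2622]
orientation: [179.9, 0.0, -85.9]
force: [0.4, -0.6, -0.5]
gripper_width: 0.182
```

```bash
python3 look.py side a7 220 60 360 210
```

```text
3.8666666666666667 [ 0.62953964 -0.17266539  0.26332536] [ 1.79994291e+02 -8.87382453e-04 -8.59386246e+01] [-0.49486734 -0.53812578 -0.82240942] 0.1802903737380487 10.1167
```

View pics/a7.png

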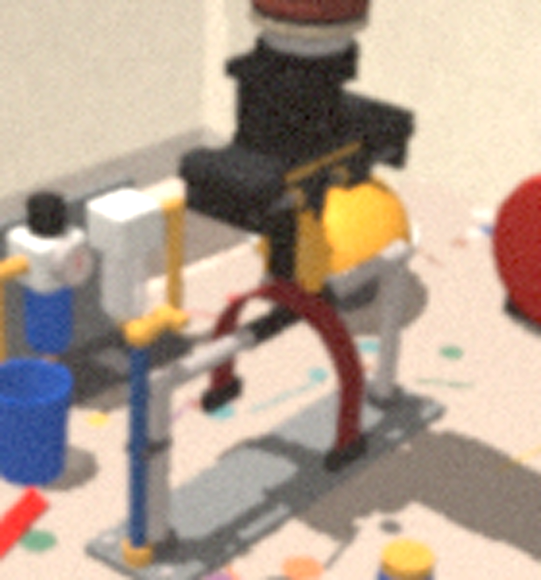

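The headband straddles the bar (arch at crop 270,290, bar below it). Lowering slowly until contact shows in the force.

Request:
apply_moves(series=[[[0,0,-2,0,5],[0,0,-1,0,5],[0,0,-1,0,5],[0,0,0,0,5],[0,0,0,0,5]]])

```text
time_s: 10.53
position: [0.6298, -0.1725, 0.2595]
orientation: [-180.0, -0.0, -85.9]
force: [0.4, -0.5, -0.3]
gripper_width: 0.177
```

Request:
apply_moves(series=[[[0,0,-1,0,5],[0,0,-1,0,5],[0,0,0,0,5],[0,0,0,0,5]]])

```text
time_s: 10.87
position: [0.6296, -0.1725, 0.2571]
orientation: [180.0, 0.0, -85.9]
force: [0.3, 0.5, -1.4]
gripper_width: 0.183
```

Request:
apply_moves(series=[[[0,0,-1,0,5],[0,0,-1,0,5],[0,0,0,0,5],[0,0,0,0,5]]])

```text
time_s: 11.2
position: [0.6298, -0.1725, 0.2567]
orientation: [-179.9, -0.0, -85.9]
force: [-4.0, 0.6, 7.8]
gripper_width: 0.183
```

```bash
python3 look.py side a8 220 60 360 210; python3 look.py top a9 250 110 350 200
```

```text
3.8666666666666667 [ 0.62976737 -0.17245619  0.25672092] [-1.79950478e+02 -3.15276159e-02 -8.59305900e+01] [-4.1790496   0.75042848  8.04497829] 0.1791027750572757 11.25
6.444444444444445 [ 0.62976969 -0.17248747  0.25673368] [-1.79946766e+02 -3.24891777e-02 -8.59344902e+01] [-4.1893797   0.39207146  8.87190831] 0.17946009653325956 11.3
```

View pics/a8.png

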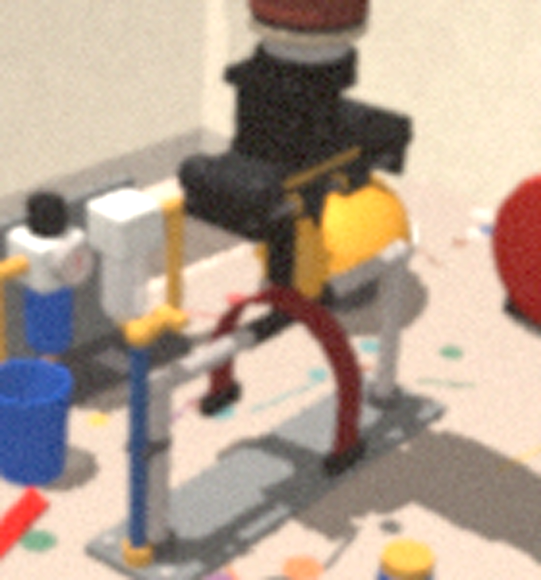

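```bash
python3 - <<'E'
from h import *
a=onz('side',276.9,163.4,.052);b=onz('side',308.7,179,.052);print(a,b,(a+b)/2,np.linalg.norm(a-b))
# rail posts bases in side/ bar: use initial side sleeve
print(onz('side',294.4,137.8,.155))
E
```

```text
[ 0.6878231  -0.16421539  0.052     ] [ 0.55759255 -0.17117553  0.052     ] [ 0.62270782 -0.16769546  0.052     ] 0.13041641142087246
[ 0.64091303 -0.18774754  0.155     ]
```

View pics/a9.png

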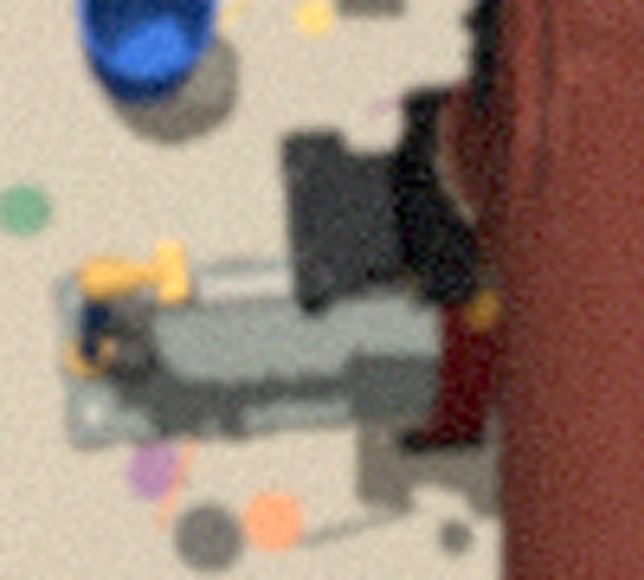

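Contact is confirmed at fz of about +8 N. I'll ease the press and the -x side load, then release.

Request:
apply_moves(series=[[[-1,0,1,0,5],[-1,0,0,0,5],[0,0,0,0,5],[0,0,0,0,5]]])

```text
time_s: 11.63
position: [0.628, -0.1724, 0.2567]
orientation: [-179.9, -0.0, -85.9]
force: [0.6, 0.4, 3.9]
gripper_width: 0.178
```

The side load is gone and it presses lightly. Releasing.

Request:
apply_moves(series=[[[0,0,0,0,25],[0,0,0,0,35],[0,0,0,0,50],[0,0,0,0,70],[0,0,0,0,90],[0,0,0,0,90],[0,0,0,0,90],[0,0,0,0,90],[0,0,0,0,90],[0,0,0,0,90],[0,0,0,0,90]]])

```text
time_s: 12.55
position: [0.6277, -0.1726, 0.2563]
orientation: [-180.0, -0.0, -85.9]
force: [-0.5, 0.5, 0.7]
gripper_width: 0.877
```

```bash
python3 look.py side b1 220 60 360 210
```

```text
3.8666666666666667 [ 0.62770154 -0.17249626  0.25625546] [-1.79998511e+02  1.83928372e-03 -8.59281326e+01] [ 0.34298637 -0.4995315   0.87076533] 0.8817096768214774 12.6
```

View pics/b1.png

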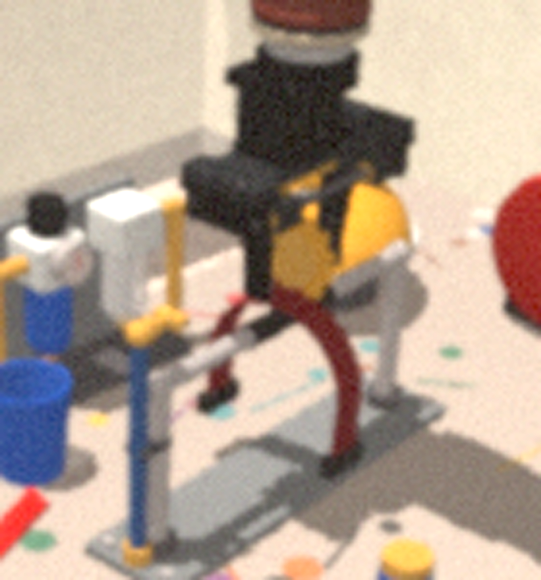

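It hangs and the fingers are open. Retreating straight up.

Request:
apply_moves(series=[[[0,0,4,0,100],[0,0,8,0,100],[0,0,12,0,100],[0,0,18,0,100],[0,0,22,0,100],[0,0,22,0,100],[0,0,22,0,100],[0,0,18,0,100],[0,0,14,0,100],[0,0,0,0,100]]])

```text
time_s: 13.43
position: [0.6284, -0.1724, 0.4012]
orientation: [-179.7, -0.1, -85.9]
force: [0.1, -0.2, 0.6]
gripper_width: 1.005
```

```bash
python3 look.py side b2 220 60 360 210
```

```text
3.8666666666666667 [ 0.62820068 -0.17235705  0.39899042] [-1.79774219e+02 -6.72774817e-02 -8.59263241e+01] [ 0.27214819 -1.43712509 -0.48613759] 0.9972011549052471 13.4833
```

View pics/b2.png

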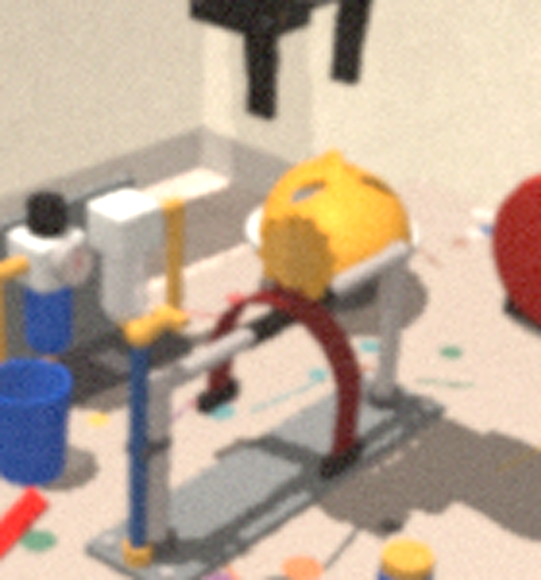

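Headband hangs squarely over the sleeve. Now the catch: I'll check the tab tip by triangulation against the predicted geometry.

```bash
python3 - <<'E'
from h import *
print('tip tri',tri((218.5,175.5),(230.5,190)))
for o,y in(((.577,.235),-10.7),((.575,.236),-10.7)):
    a=np.radians(y);R=np.array([[np.cos(a),-np.sin(a)],[np.sin(a),np.cos(a)]])
    w=lambda x,yy:(np.array(o)+R@[x,yy]).round(4)
    for k,p in(('tip',(-2,-95,167)),('hinge',(-2,-30,112)),('press',(-2,-88,160)),('handle',(45,0,197)),('handlepulled',(-62,0,189))):
        q=np.array(p)/1000;X=[*w(q[0],q[1]),q[2]];print(k,X,proj('top',X).round(1),proj('side',X).round(1))
E
python3 look.py top b3 150 130 250 205; python3 look.py side b4 160 150 260 240
```

```text
tip tri (array([0.55660524, 0.13976118, 0.15645723]), np.float64(0.0011761424182606412))
tip [np.float64(0.5574), np.float64(0.142), np.float64(0.167)] [217.7 174.8] [229.3 186.7]
hinge [np.float64(0.5695), np.float64(0.2059), np.float64(0.112)] [198.2 174.1] [207.1 212.6]
press [np.float64(0.5587), np.float64(0.1489), np.float64(0.16)] [215.5 174.8] [226.9 189.8]
handle [np.float64(0.6212), np.float64(0.2266), np.float64(0.197)] [188.1 152.2] [185.2 178.7]
handlepulled [np.float64(0.5161), np.float64(0.2465), np.float64(0.189)] [181.5 188. ] [205.4 203.7]
tip [np.float64(0.5554), np.float64(0.143), np.float64(0.167)] [217.3 175.5] [229.5 187.2]
hinge [np.float64(0.5675), np.float64(0.2069), np.float64(0.112)] [197.9 174.7] [207.2 213.1]
press [np.float64(0.5567), np.float64(0.1499), np.float64(0.16)] [215.2 175.5] [227.1 190.3]
handle [np.float64(0.6192), np.float64(0.2276), np.float64(0.197)] [187.8 152.8] [185.3 179.2]
handlepulled [np.float64(0.5141), np.float64(0.2475), np.float64(0.189)] [181.2 188.6] [205.6 204.3]
7.733333333333333 [ 0.62785105 -0.17239155  0.39724509] [-1.79905481e+02 -2.84731150e-02 -8.59241907e+01] [0.26256011 0.20746257 0.26220075] 1.0017154481697879 13.5333
6.444444444444445 [ 0.62759453 -0.17245177  0.39612024] [ 1.79998888e+02  1.98628633e-04 -8.59249917e+01] [-0.56897009  0.93655015 -0.63413018] 1.0010578646607113 13.5833
```

View pics/b3.png

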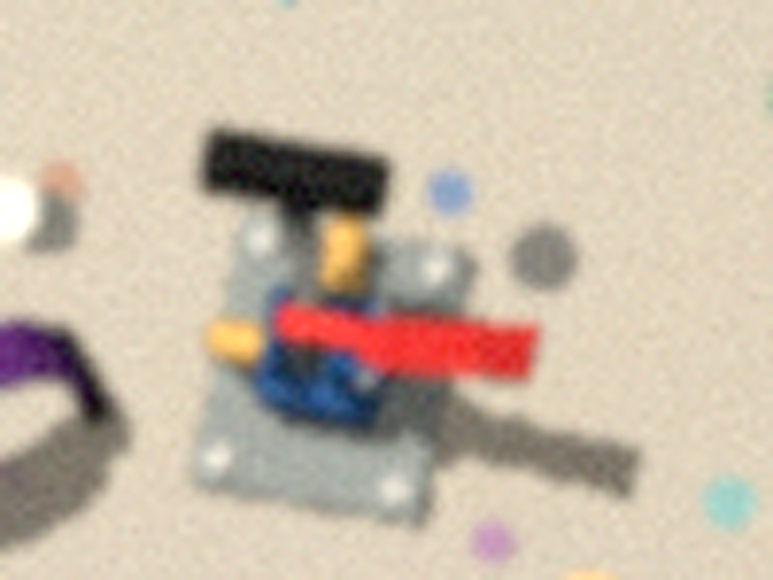

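View pics/b4.png

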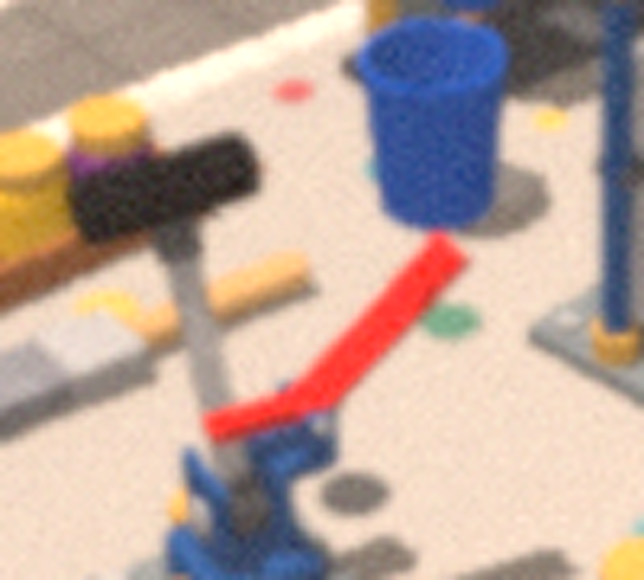

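Tab tip triangulates to (0.557, 0.140, 0.156), within 10 mm of prediction, so the catch starts at about 0.12 rad. Moving above the tab with jaws shut, aligned to the valve.

Request:
apply_moves(series=[[[-2,10,0,6,0],[-6,22,0,6,0],[-7,28,0,6.5,0],[-7,30,0,6.5,0],[-7,30,0,6.5,0],[-7,30,0,6.5,0],[-7,30,0,6.5,0],[-7,30,0,6.5,0],[-7,30,0,6.5,0],[-7,30,0,6.5,0],[-5,30,0,6,0],[-2,20,0,6,0]]])

```text
time_s: 14.58
position: [0.555, 0.1507, 0.3955]
orientation: [180.0, 0.1, -9.5]
force: [0.2, 0.3, 0.3]
gripper_width: 0.174
```

Request:
apply_moves(series=[[[0,0,-15,0,0],[0,0,-25,0,0],[0,0,-30,0,0],[0,0,-25,0,0],[0,0,-20,0,0],[0,0,-15,0,0],[0,0,0,0,0],[0,0,0,0,0]]])

```text
time_s: 15.25
position: [0.5561, 0.1472, 0.2653]
orientation: [180.0, 0.1, -9.9]
force: [0.3, -0.5, -0.3]
gripper_width: 0.004
```

```bash
python3 look.py side b5 160 120 280 240
```

```text
4.833333333333333 [0.55661501 0.14754797 0.26649165] [-1.79995957e+02  2.74783006e-02 -9.91966533e+00] [-0.70144745 -0.83407092  0.65060981] 0.0016067807890144544 15.3
```

View pics/b5.png

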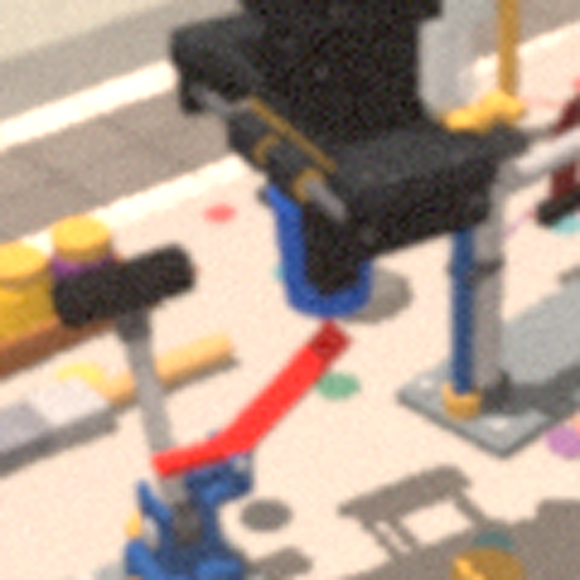

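Shut fingertips stand over the tab's outer end (crop 330,330). Pressing down in steps.

Request:
apply_moves(series=[[[0,2,-10,-1,0],[0,0,-15,0,0],[0,0,-10,0,0],[0,0,-8,0,0],[0,0,-8,0,0],[0,0,-8,0,0],[0,0,-8,0,0],[0,0,-8,0,0],[0,0,-8,0,0],[0,0,0,0,0]]])

```text
time_s: 16.13
position: [0.5561, 0.1492, 0.1814]
orientation: [180.0, 0.1, -10.9]
force: [-0.1, -0.3, -0.4]
gripper_width: 0.007
```

```bash
python3 look.py side b6 160 120 280 240
```

```text
4.833333333333333 [0.55623409 0.1494057  0.18225054] [ 1.79979802e+02  9.31750131e-02 -1.09201548e+01] [-0.07163747 -0.62037419 -0.13292917] 0.010029697059096166 16.1833
```

View pics/b6.png

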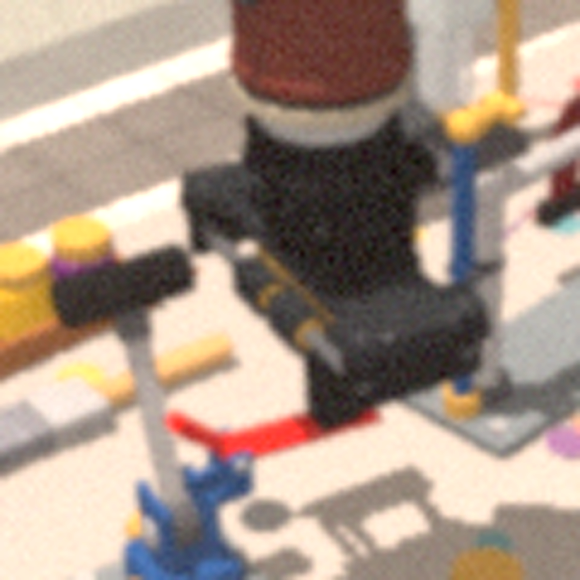

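The catch is turning (tab now level, crop 300,430), and the body clears the handle. Continuing to the stop.

Request:
apply_moves(series=[[[0,0,-8,0,0],[0,0,-8,0,0],[0,0,-8,0,0],[0,0,-7,0,0],[0,0,-6,0,0],[0,0,-3,0,0],[0,0,0,0,0],[0,0,0,0,0]]])

```text
time_s: 16.85
position: [0.557, 0.1495, 0.145]
orientation: [179.9, -0.1, -10.9]
force: [-8.1, -4.2, 24.3]
gripper_width: 0.002
```

```bash
python3 look.py side b7 160 120 280 240
```

```text
4.833333333333333 [0.55702711 0.14952697 0.14504065] [ 1.79947240e+02 -6.85470508e-02 -1.09353394e+01] [-7.92119808 -4.64813252 25.0241714 ] 0.0034777955603557432 16.9
```

View pics/b7.png

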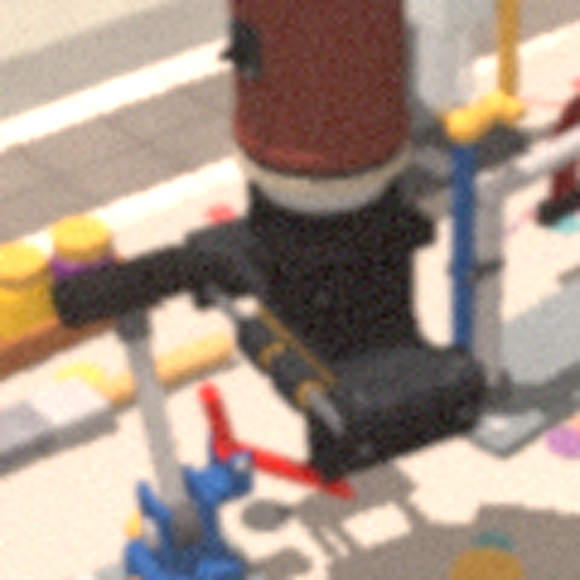

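It's at the stop (25 N up, bar standing upright beside the stem at crop 210,400). Easing off and rising.

Request:
apply_moves(series=[[[0,0,6,0,0],[0,0,14,0,0],[0,0,22,0,0],[0,0,26,0,0],[0,0,28,0,0],[0,0,28,0,0],[0,0,26,0,0],[0,0,16,0,0],[0,0,0,0,40],[0,0,0,0,60]]])

```text
time_s: 17.73
position: [0.5569, 0.1497, 0.3101]
orientation: [-180.0, -0.1, -10.9]
force: [-0.8, -0.6, -0.1]
gripper_width: 0.086
```

```bash
python3 look.py side b8 160 120 280 240;python3 look.py top b9 150 130 250 205
```

```text
4.833333333333333 [0.55653543 0.1493917  0.30891938] [ 1.79989100e+02  1.26343229e-02 -1.09312858e+01] [-0.72084512 -0.36406973 -0.2574624 ] 0.1207593920888142 17.7833
7.733333333333333 [0.55631378 0.14924284 0.30827715] [ 1.79964281e+02  7.25214139e-02 -1.09307980e+01] [-0.83680927 -0.03203743  0.09984751] 0.16968036783198462 17.8333
```

View pics/b8.png

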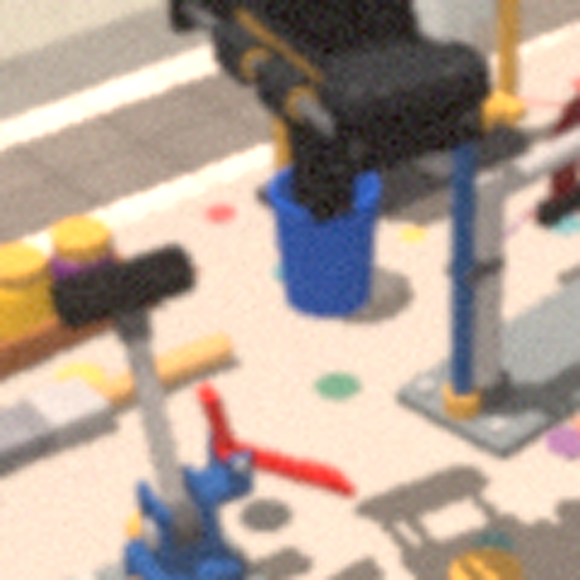

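View pics/b9.png

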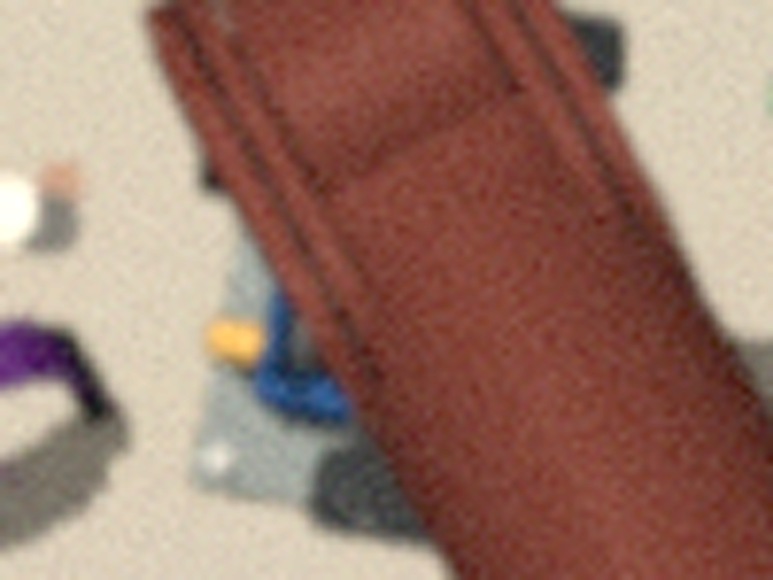

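The catch stays flipped and the lever is at rest. Moving over the T-handle with open jaws.

Request:
apply_moves(series=[[[4,5,0,0,75],[8,10,0,0,75],[10,13,0,0,75],[12,14,0,0,75],[12,14,0,0,75],[10,12,0,0,75],[7,10,0,0,75],[0,0,0,0,75],[0,0,0,0,75],[0,0,0,0,75]]])

```text
time_s: 18.67
position: [0.6194, 0.2272, 0.3085]
orientation: [180.0, 0.1, -10.9]
force: [-0.7, -0.7, 0.3]
gripper_width: 0.743
```

```bash
python3 look.py side d1 150 90 270 210
```

```text
4.833333333333333 [0.61945268 0.22685108 0.30882554] [ 1.79956440e+02  3.28540299e-02 -1.09514390e+01] [-0.44728272  0.48732162  0.04879989] 0.7440595245759044 18.7167
```

View pics/d1.png

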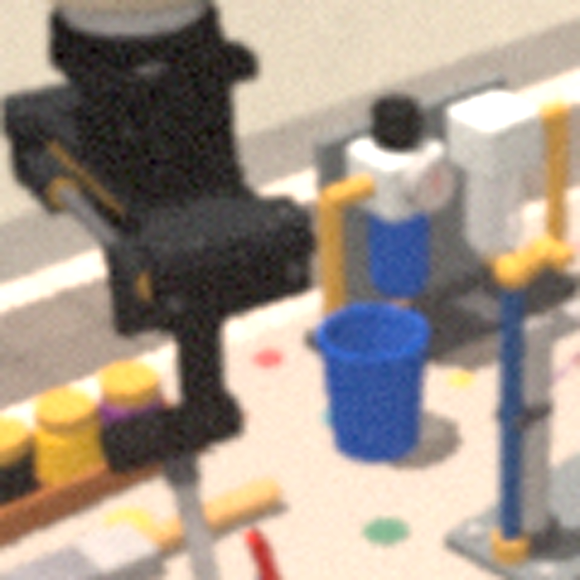

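Request:
apply_moves(series=[[[0,0,-8,0,75],[0,0,-12,0,75],[0,0,-12,0,75],[0,0,-8,0,75],[0,0,0,0,75]]])

```text
time_s: 19.13
position: [0.6188, 0.2266, 0.2662]
orientation: [179.9, 0.2, -10.9]
force: [-0.5, 0.0, -0.3]
gripper_width: 0.75
```

```bash
python3 look.py side d2 150 90 270 210
```

```text
4.833333333333333 [0.61920403 0.22689184 0.26758557] [ 1.79921734e+02  1.22119396e-01 -1.09387118e+01] [0.8365031  0.86946383 0.60831749] 0.7458160327796571 19.1833
```

View pics/d2.png

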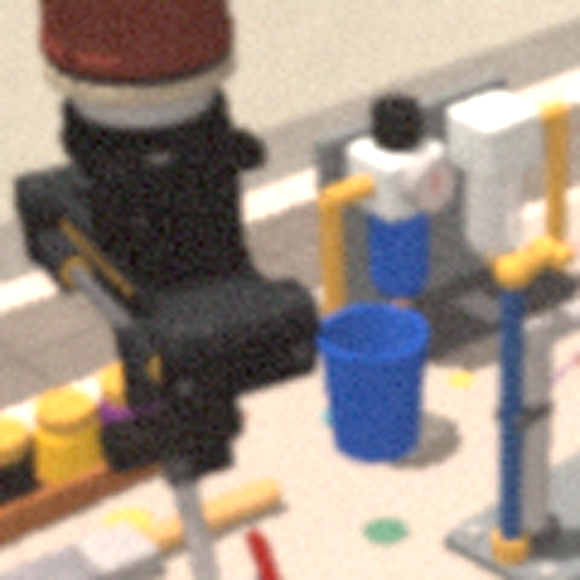

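No contact at tips 10 mm below the bar's top, so the jaws straddle it. Lowering the rest and narrowing the jaws without clamping.

Request:
apply_moves(series=[[[0,0,-8,0,75],[0,0,-9,0,60],[0,0,-4,0,45],[0,0,0,0,42],[0,0,0,0,42],[0,0,0,0,42],[0,0,0,0,42]]])

```text
time_s: 19.77
position: [0.6199, 0.2276, 0.2487]
orientation: [-180.0, -0.0, -10.9]
force: [0.3, 0.1, -0.3]
gripper_width: 0.442
```

Request:
apply_moves(series=[[[-4,1,0,0,42],[-7,1,0,0,42],[-8,2,0,0,42],[-8,2,0,0,42],[-8,1,0,0,42],[-8,2,0,0,42],[-8,1,0,0,42],[-6,1,0,0,42],[0,0,0,0,42]]])

```text
time_s: 20.52
position: [0.5625, 0.2389, 0.2494]
orientation: [-180.0, -0.1, -10.9]
force: [4.9, 0.7, 2.3]
gripper_width: 0.418
```

```bash
python3 look.py side d3 150 110 270 230
```

```text
4.833333333333333 [0.56301263 0.23870682 0.24923649] [-1.79953923e+02 -1.44257761e-01 -1.09196597e+01] [4.49616269 1.17802782 2.95925722] 0.4231567364283693 20.5667
```

View pics/d3.png

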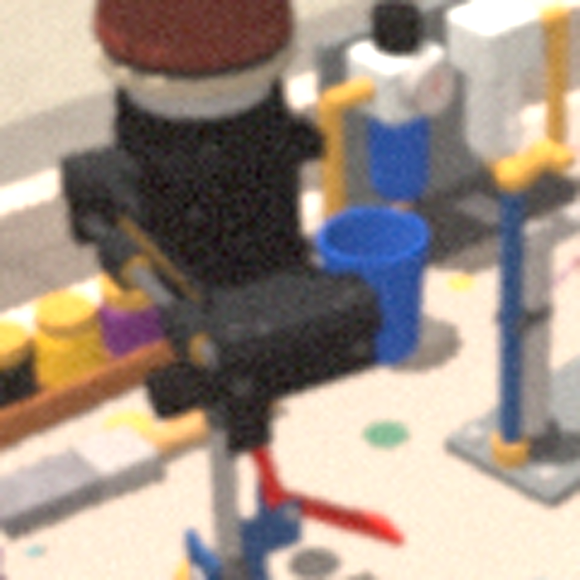

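The lever follows the rear finger (about 5 N) and the catch is still clear. Continuing to the stop.

Request:
apply_moves(series=[[[-6,1,0,0,42],[-8,2,0,0,42],[-8,1,-1,0,42],[-8,2,-1,0,42],[-8,1,-2,0,42],[-6,1,-2,0,42],[-4,1,-2,0,42],[0,0,0,0,42],[0,0,0,0,42]]])

```text
time_s: 21.32
position: [0.5162, 0.2468, 0.2406]
orientation: [-180.0, -0.2, -11.0]
force: [8.5, -0.8, 1.4]
gripper_width: 0.422
```

Request:
apply_moves(series=[[[-3,1,0,0,42],[-2,0,0,0,42],[0,0,0,0,42],[0,0,0,0,42]]])

```text
time_s: 21.65
position: [0.5125, 0.2473, 0.2409]
orientation: [-179.9, -0.3, -11.1]
force: [13.0, -2.0, -0.7]
gripper_width: 0.422
```

Request:
apply_moves(series=[[[-2,0,0,0,42],[-1,0,0,0,42],[0,0,0,0,42],[0,0,0,0,42],[0,0,0,0,42],[0,0,0,0,42]]])

```text
time_s: 22.15
position: [0.5113, 0.247, 0.2415]
orientation: [-179.8, -0.5, -11.1]
force: [19.9, -2.1, -1.7]
gripper_width: 0.425
```

```bash
python3 look.py side d4 150 110 270 230; python3 look.py top d5 140 120 400 290; python3 - <<'E'
import cv2
a=cv2.imread('pics/d4_full.png');cv2.imwrite('pics/d6.png',cv2.convertScaleAbs(cv2.resize(a,None,fx=1.5,fy=1.5),alpha=1.6))
E
```

```text
4.833333333333333 [0.51132298 0.24696628 0.24146866] [-179.84167684   -0.46743552  -11.13177009] [19.62532951 -0.75572549 -2.02271369] 0.42713489888037065 22.2
3.0 [0.5113473  0.24693224 0.24148158] [-179.84222077   -0.46681716  -11.13520885] [20.51856804 -1.02793859 -1.76645296] 0.42537054618531966 22.25
```

View pics/d4.png

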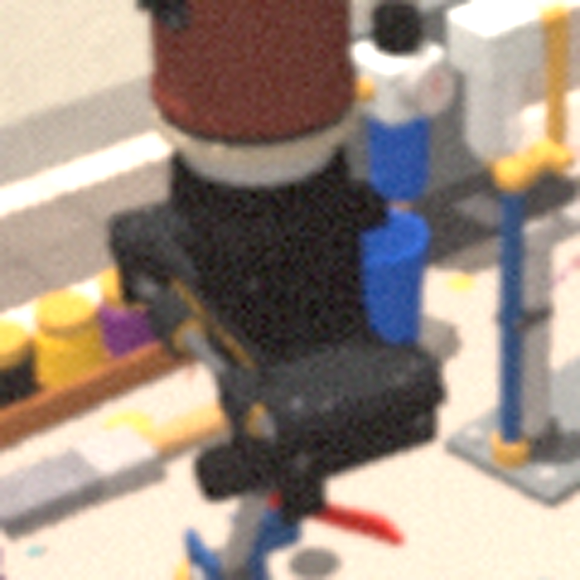

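View pics/d6.png

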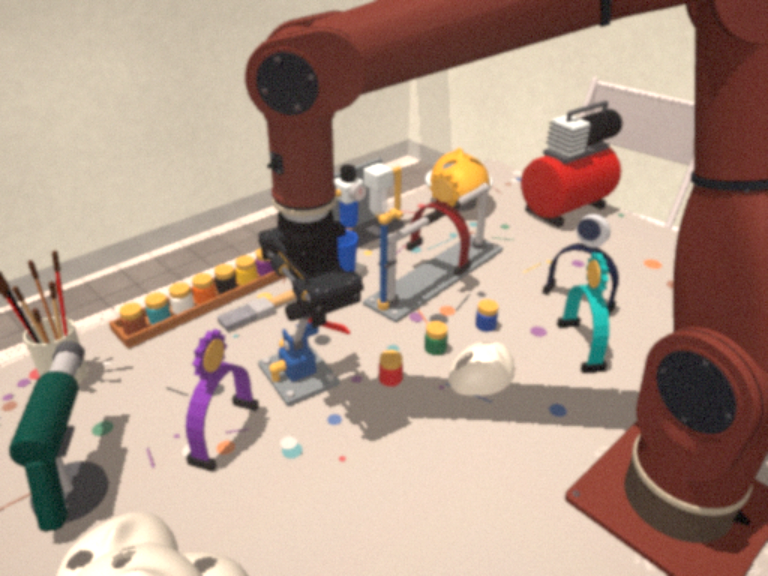

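View pics/d5.png

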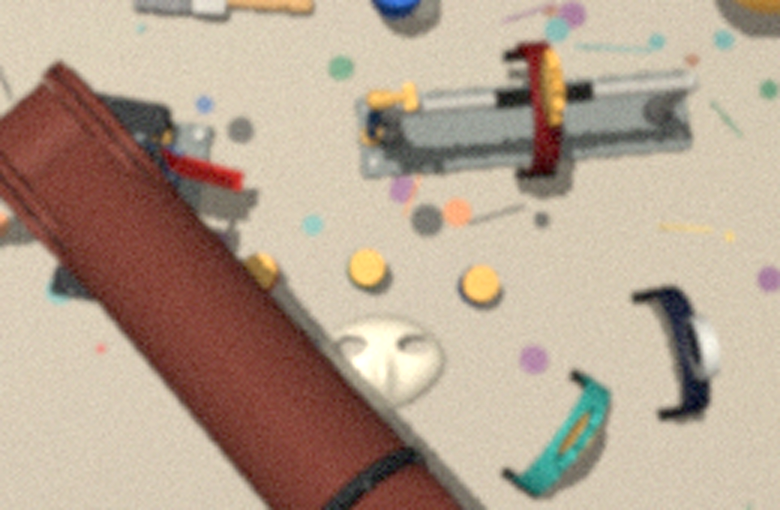

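All checks agree. The lever is at its stop: force rose to 20 N with no further travel, and the handle in the side view sits at about (204,207) against a predicted (205,204). The catch is still flipped, the headband is square on the sleeve, and the bystanders are unmoved. Handing in.

```bash
python3 -c "
from station import *
print(close_job())"
```

```text
the job is handed in; nothing more can be done
None
```

I finished all three steps and handed the job in at about 22 s, with the arm still holding the lever fully pulled. The hand-in gives no verdict, so these are my own last checks.

- **Headband:** I lifted it by its sun, lowered it until it touched the sleeve, and let go. The pictures show it hanging still and square, near the middle of the sleeve. While lowering I pressed a bit hard, about 8 N with 4 N sideways. I eased off to about 4 N before opening the fingers.
- **Catch:** I pressed the tab down to its stop (about 25 N). It stayed flipped after I let go and was still flipped in the last pictures.
- **Lever:** I pulled it with the rear finger, without clamping it. The force had risen to 20 N with almost no further movement, well above the 7.5 N spring, so it is at its stop. The handle appears within about 3 pixels of where it should be when fully pulled.
- **Bystanders:** By eye, none had moved in the last pictures; I did not measure them.

One measurement disagreed. A single-camera side-view estimate of the sleeve was about 20 mm off; I used the top view, and the contact and final pictures agreed with it.

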